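# Slide the name-plate blank under the stamping bridge

## Robot

A 6-joint arm with a two-finger parallel gripper is mounted at the origin on the work surface. World frame = base frame: x ahead of the robot, y to its left, z up, the work surface at z = 0. Lengths are in m, angles in rad, forces in N, time in s.
With the tool pointing down it reaches from about 0.425 to 0.925 m from the base axis. Payload 12.5 kg.
Tool frame: the origin (TCP) lies midway between the tips of the shut fingers; the grasp point (between the pads) lies 19 mm behind it; z points along the fingers, y is the line along which they close (so a half turn about z gives the same grasp; the last joint's range is limited). The gripper opens to 85 mm and grips with 20 to 120 N. Pads are 22 mm wide; open, the fingers measure 114 mm over their backs; the gripper's body (76 mm by 85 mm) begins 54 mm behind the grasp point. The pads swing forward as they close: fully open they stand 13 mm farther back than shut.
Start: joints at [-1.313, 0.491, 1.559, -0, 1.092, -0.106], TCP at [0.222, -0.584, 0.231] pointing down, gripper open.
Joint ranges: [-3.1, 3.1], [-0.84, 2.19], [0.05, 2.79], [-1.13, 4.28], [0.06, 2.93], [-2.69, 2.69]. Speed limits (rad/s): [2.22, 2.22, 2.79, 3.14, 3.14, 3.14].

## Interface

Orientations are given as a 3x3 rotation matrix whose columns are the frame's x, y, z axes.
In Python, from workcell import get_state, get_image, camera_model, sign_off gives the robot as it stands.
- The arm moves only by the tool arm_command, never from a script. Its argument "commands" is a list of rows, each a list of 7 numbers: the turn, a rotation vector about the tool's x, y, z in units of 10 degrees (1.0 is 10 degrees), then the shift along the tool's x, y, z in units of 50 mm (1.0 is 50 mm), then the opening, from 0 (shut) to 1 (fully open). In form: [[rx, ry, rz, tx, ty, tz, gripper], ...]. A call has 1 to 5 rows; each row is the pose to reach, as a shift and turn from the pose commanded when the call began, along the tool's axes at that moment; what a row does not reach only later rows make up. A row lasts 1/8 s, in which the tool goes at most 62.5 mm and 10.7 degrees, less where a joint would pass 70% of its speed; a pose out of reach is approached as far as the arm can. A call with a gripper value outside its range is refused whole. The fingers move at their own pace and stop on an object; the grip force is fixed at half the most. Time passes only in rows, so rows that repeat a pose let the fingers close. It gives the time, the measured TCP pose, the force, the opening and the grip force at its end, in the units of the state.
- get_state(): the state, without advancing time (a new reading comes with each control period).
- get_image(name): name is "scene" or "top" or "wrist"; returns the picture (400x640x3 uint8, red, green, blue); there is no depth.
- camera_model(name): a dict with "vertical_fov" (degrees; the focal length in pixels is half the picture's height over the tangent of half this angle, whatever the lens; pixels are square), "cx", "cy" (the principal point, pixels), "dist_coeffs" ([k1, k2, p1, p2, k3] as OpenCV has them; the pictures are not rectified), "world_from_camera" (4x4, takes a point from camera to world coordinates). Camera axes: x right, y up, looking along -z (the intrinsics and any distortion apply to the point x, -y, -z); pixel columns grow to the right and rows downward; lengths in m; the calibration is good to about 2 mm. A picture is of the moment at which its call begins: read the wrist's pose just before it. camera_model takes no time and is no camera call; for the wrist camera it gives the pose at the moment of the call.
- sign_off(): hands the job in; it is judged then, once.
The state is a dict: "clock": time; "joint_pos": joint angles; "dq": joint speeds; "joint_torque": joint torques, N m; "position": TCP position; "tcp_rot": TCP orientation; "wrist_force": force on the tool from outside, world axes, zero at the start; "ft_torque": the same for the moment, N m; "opening": opening from 0.0 (shut) to 1.0 (fully open); "grip_force": force on a finger pad.
Only numpy, scipy, OpenCV 4.12 (cv2) and the standard library are available. Lean on these libraries where they do the work, as an engineer would, in place of code of your own. Each camera call takes 0.05 s, during which the arm holds its last target. There are 200 camera calls.

## Task

Push the aluminium name-plate blank flat along the bench with the fingertips, into the stamping jig and under its low bridge, until it is fully home: its leading short edge against the end stop behind the bridge and its long side flush against the jig's fence. Only push it, never lift or tip it, leave the other things on the bench where they are, and take the hand away at the end.

Things in the scene. Friction and masses are not known exactly. Their poses are not given: they have to be found in the camera images.
- jig: Steel stamping jig bolted to the bench, 130 x 124 mm, 36 high (7 stamps in the bridge's top reach 48). Origin on the bench under the bridge's middle. +x: the way the plate slides in (roughly world -y); +y: to the fence (away from the robot); z up. The way in, from -x, is open. Plate home: its centre at x -15, y +5 mm; its last 50 mm then stick out of the bridge towards -x.
- bridge (a point): Middle of the bridge's underside, 16 mm above the bench. Axes as the jig's. Beam 50 long (x), 124 wide (y), 20 thick; it stands on the fence at +y and on a 50 mm long right foot at -y whose inner face is 45 mm from the middle. Under it: 90 mm wide, 16 mm high, for a plate 80 wide and 12 thick.
- fence (a point): Point on the fence's inner face at bench level, in line with the bridge's middle: jig x 0, y +45 mm. The fence is a straight bar 16 mm high and 17 thick, from jig x -70 to +60 mm.
- stop (a point): Point on the end stop's face at bench level: jig x +45, y 0 mm. The stop is a bar 16 mm high, 15 thick, across the whole 90 mm width; 20 mm of open gap lie between it and the bridge. With the plate at home only its last 50 mm can be reached from the side, and pushing there turns it: it is best laid against the fence's first 45 mm before it goes under.
- plate: The name-plate blank: flat loose aluminium plate 120 long (x), 80 wide (y), 12 thick mm, about 0.3 kg, a small dark hole near each corner. Lies flat on the bench before the jig's way in, nearer the robot than the way in and a little askew. Origin at the centre of its underside, z up; symmetric, either end may lead. Sliding it takes about 1 to 5 N.
- hammer: Bystander: hammer with red handle, 270 mm long, lying beyond the fence. Leave alone.
- case: Bystander: closed green stamp case 59 x 89 mm, 78 mm high, past the end stop. Leave alone.
- stamps: Bystander: open green case full of steel stamps, 64 x 85 mm, 60 mm high, beyond the fence. Leave alone.
- blank: Bystander: small square steel sheet 60 x 60 x 6 mm on the robot's side of the jig. Leave alone.
- punch: Bystander: steel centre punch standing upright on a 26 mm foot, 70 mm high, on the robot's side of the jig. Leave alone.
- pencil: Bystander: pencil about 145 mm long and 8 mm thick, on the robot's side of the plate. Leave alone.
- square: Bystander: flat steel engineer's square, 150 by 100 mm arms, 12 mm high, on the robot's left. Leave alone.
Things that resemble listed ones, but are neither listed nor needed, are in the scene too. What is shaped like the plate but orange or yellow is not meant.

How it is judged:
At the end, for the whole second after the job is handed in: The plate lies still and flat on the bench under the bridge, within 4 mm of the end stop and within 4 mm of the fence (measured at its centre), square to the jig within 0.04 rad (x of plate in the frame of jig between -0.019 and -0.011 m and y of plate in the frame of jig between 0.001 and 0.009 m and angle between the x axis of plate and the x axis of jig, either way round below 0.04 rad and angle between plate's own z axis and vertical below 0.03 rad and height (world z) of plate below 0.003 m and linear speed of plate below 0.01 m/s); the robot touches nothing.
It fails at once if the plate is tipped by more than 0.1 rad (angle between plate's own z axis and vertical above 0.1 rad).
It fails at once if the plate is lifted more than 8 mm off the bench (height (world z) of plate above 0.008 m).
It fails at once if another thing on the bench is moved by more than 25 mm (distance of any of hammer, case, stamps, blank, punch, pencil, square from where it was at the start of the episode above 0.025 m).
It also fails if it takes over 72 s, if anything falls off the work surface, if the arm or the gripper's body presses on something with over 40 N, if the wrist force passes 120 N, or if a joint passes its speed limit or range.

## Working session

There is one attempt and no reset: what is moved stays moved. The work goes in short steps, Python scripts to look and compute and a tool call to move; the robot and the scene stay as the last step left them, time stands still between calls to the robot, and variables do not carry over. Pictures are saved under pics/ and viewed, at most 10 in all, crops included, and the job is handed in when it is done.

Besides the shell and the picture viewer there is one more tool, called as a command line: name --pt "numbers of a row" for each row, then --argument value for the rest. arm_command: Moves the arm, as the interface text tells. Its arguments: {"type":"object","properties":{"commands":{"type":"array","items":{"type":"array","items":{"type":"number"}}}},"required":["commands"]}

```bash
mkdir -p pics
cat > h.py <<'E'
import numpy as np, cv2
from workcell import *
def K(m,h=400):
    f=h/2/np.tan(np.radians(m["vertical_fov"])/2)
    return np.array([[f,0,m["cx"]],[0,f,m["cy"]],[0,0,1.]])
def ray(m,px,z):
    px=np.array(px,float).reshape(-1,1,2)
    u=cv2.undistortPoints(px,K(m),np.array(m["dist_coeffs"],float)).reshape(-1,2)
    d=np.c_[u[:,0],-u[:,1],-np.ones(len(u))]
    T=np.array(m["world_from_camera"]);d=d@T[:3,:3].T;o=T[:3,3]
    return o+d*((z-o[2])/d[:,2])[:,None]
def proj(m,P):
    T=np.linalg.inv(np.array(m["world_from_camera"]))
    p=np.atleast_2d(P)@T[:3,:3].T+T[:3,3]
    p=p*[1,-1,-1]
    return cv2.projectPoints(p,np.zeros(3),np.zeros(3),K(m),np.array(m["dist_coeffs"],float))[0].reshape(-1,2)
def save(n,im): cv2.imwrite(n,im[:,:,::-1])
E
python3 - <<'E'
from h import *
s=get_state();print(s)
for n in("top","scene"):
    save(f"pics/{n}0.png",get_image(n));m=camera_model(n);print(m)
E
```

```text
{'clock': 0.0, 'joint_pos': array([-1.31257026e+00,  4.91563103e-01,  1.55947841e+00, -4.54344578e-05,
        1.09170627e+00, -1.05567628e-01]), 'dq': array([ 0.00155514, -0.00152094,  0.00162611,  0.000446  , -0.00059915,
       -0.00184193]), 'joint_torque': array([ 2.82841407e-03, -6.18444085e+01, -2.61590123e+01, -4.08315736e-05,
        4.00704303e-03, -6.23452777e-06]), 'position': array([ 0.2223572 , -0.58384914,  0.23071557]), 'tcp_rot': array([[ 9.34546223e-01,  3.55841603e-01, -3.33961962e-04],
       [ 3.55841750e-01, -9.34545571e-01,  1.10653045e-03],
       [ 8.16468966e-05, -1.15294146e-03, -9.99999332e-01]]), 'wrist_force': array([ 0.26066252, -0.06034549, -0.36308908]), 'ft_torque': array([ 0.02430329, -0.00546468, -0.02235197]), 'grip_force': 0.0, 'opening': 0.9963617858956821}
{'vertical_fov': 56.94612834826446, 'cx': 324.8566056199849, 'cy': 201.72745681116584, 'dist_coeffs': array([-0.0232815,  0.       ,  0.       ,  0.       ,  0.       ]), 'world_from_camera': array([[ 0.02681817,  0.98192147, -0.18737935,  0.39000259],
       [-0.99953207,  0.0235814 , -0.01948207,  0.0555651 ],
       [-0.0147112 ,  0.18781414,  0.98209441,  0.80455168],
       [ 0.        ,  0.        ,  0.        ,  1.        ]])}
{'vertical_fov': 50.899374919317204, 'cx': 320.5471641762521, 'cy': 198.32653930542267, 'dist_coeffs': array([-0.04680989,  0.        ,  0.        ,  0.        ,  0.        ]), 'world_from_camera': array([[-0.05748215, -0.67755574,  0.73322167,  1.247665  ],
       [ 0.99824016, -0.04972883,  0.03230529,  0.07395652],
       [ 0.01457362,  0.73378829,  0.67922187,  0.73271341],
       [ 0.        ,  0.        ,  0.        ,  1.        ]])}
```

View pics/top0.png

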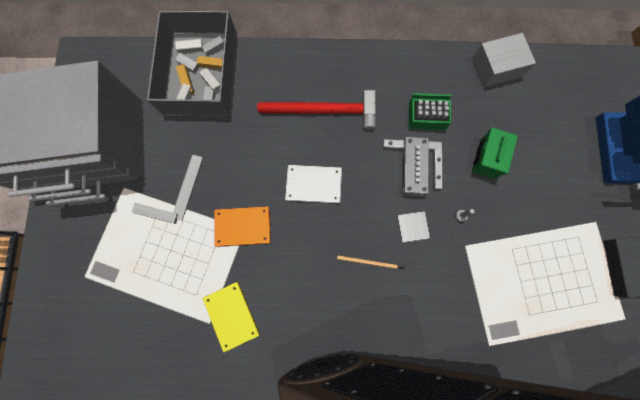

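View pics/scene0.png

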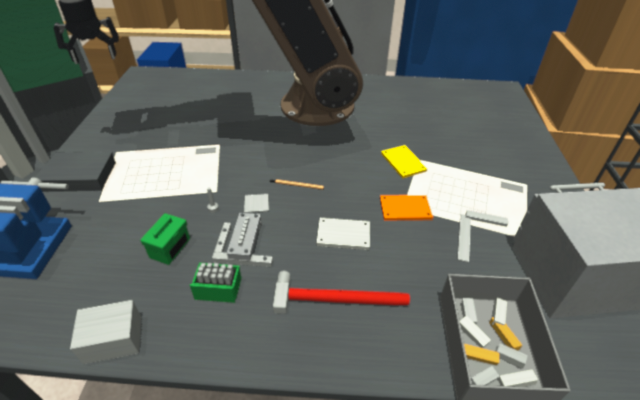

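The top view shows the white plate at (314,184) and the jig's bridge at (417,166), with the fence at row 144 (columns 385–442) and the stop at column 438. The hammer head is at (370,110), the blank at (413,227) and the punch at (463,215). Next I'll enlarge the jig and measure.

```bash
cat >> h.py <<'E'
def plate(m,im,box,z=0.012,thr=150):
    x0,y0,x1,y1=box
    g=cv2.cvtColor(im,cv2.COLOR_RGB2GRAY)[y0:y1,x0:x1]
    s=cv2.cvtColor(im,cv2.COLOR_RGB2HSV)[y0:y1,x0:x1,1]
    k=((g>thr)&(s<60)).astype(np.uint8)
    c=max(cv2.findContours(k,cv2.RETR_EXTERNAL,cv2.CHAIN_APPROX_NONE)[0],key=cv2.contourArea).reshape(-1,2)+[x0,y0]
    P=ray(m,c,z)[:,:2]
    r=cv2.minAreaRect((P*1000).astype(np.float32))
    return r,cv2.boxPoints(r)
E
python3 - <<'E'
from h import *
t=cv2.imread("pics/top0.png")[:,:,::-1].copy();s=cv2.imread("pics/scene0.png")[:,:,::-1].copy()
mt,ms=camera_model("top"),camera_model("scene")
print(plate(mt,t,(270,150,360,215)));print(plate(ms,s,(305,205,378,260)))
a=cv2.resize(t[125:205,375:455],(600,600),interpolation=cv2.INTER_CUBIC)
save("pics/jt.png",a)
b=cv2.resize(s[200:275,205:280],(600,600),interpolation=cv2.INTER_CUBIC)
save("pics/js.png",b)
E
```

```text
(((582.60546875, 98.1162109375), (120.85704040527344, 79.67240142822266), 88.38631439208984), array([[541.0834  ,  38.83346 ],
       [620.7241  ,  36.589855],
       [624.12756 , 157.39896 ],
       [544.4868  , 159.64256 ]], dtype=float32))
(((579.4305419921875, 98.68154907226562), (120.78866577148438, 85.05925750732422), 88.22476196289062), array([[535.05035,  39.63372],
       [620.0688 ,  36.99868],
       [623.8107 , 157.72937],
       [538.7923 , 160.36441]], dtype=float32))
```

View pics/jt.png

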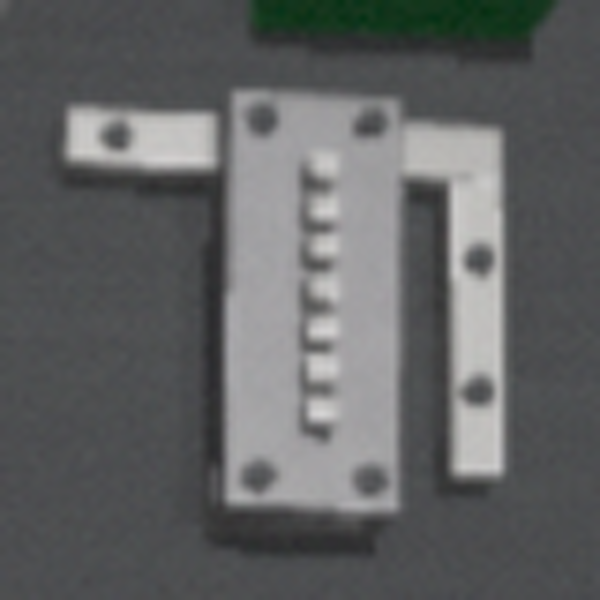

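View pics/js.png

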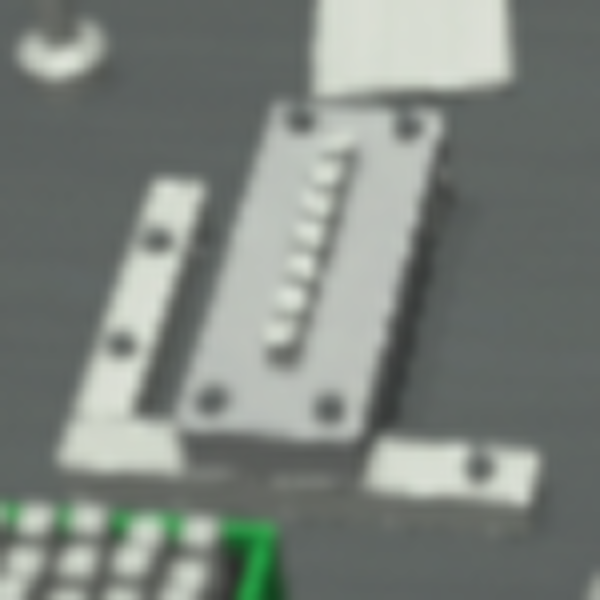

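Crop of the jig in the top view: fence corners (66,104) and (503,125), stop end (477 row), bridge top corners (232,90), (402,98), (398,512), (226,508). The same corners are visible in the scene crop, so I'll fit the jig pose from both.

Run:
```python
from h import *
obj={'fo':(-70,62,16),'fi':(-70,45,16),'co':(60,62,16),'so':(60,-45,16),'si':(45,-45,16),'ci':(45,45,16),'b1':(-25,62,36),'b2':(25,62,36),'b3':(25,-62,36),'b4':(-25,-62,36)}
T=dict(fo=(66,104),fi=(64,163),co=(503,125),so=(503,477),si=(452,477),ci=(449,180),b1=(232,90),b2=(402,98),b3=(398,512),b4=(226,508))
S=dict(fo=(530,507),fi=(540,452),co=(57,465),so=(155,178),si=(207,180),ci=(133,418),b3=(275,100),b4=(443,112),b1=(358,437),b2=(180,425))
def fit(o,w):
    oc,wc=o.mean(0),w.mean(0);H=(o-oc).T@(w-wc)
    a=np.arctan2(H[0,1]-H[1,0],H[0,0]+H[1,1]);R=np.array([[np.cos(a),-np.sin(a)],[np.sin(a),np.cos(a)]])
    return a,R,wc-R@oc
al=[[],[]]
for n,D,sc,off in(("top",T,7.5,(375,125)),("scene",S,8,(205,200))):
    m=camera_model(n);o=[];w=[]
    for k,p in D.items():
        q=(np.array(p)+.5)/sc-.5+off
        w.append(ray(m,q,obj[k][2]/1000)[0,:2]*1000);o.append(obj[k][:2])
    o=np.array(o,float);w=np.array(w);a,R,t=fit(o,w);print(n,a,t,np.round(w-o@R.T-t,1).tolist())
    al[0]+=list(o);al[1]+=list(w)
a,R,t=fit(np.array(al[0]),np.array(al[1]));print("all",a,t)
np.savez("jig.npz",a=a,R=R,t=t)
for c,th in(((582.6,98.1),88.39),((580.5,98.4),88.3)):
    print("plate in jig",R.T@(np.array(c)-t),np.degrees(np.radians(th)-a)%180)
```

```text
top -1.599345910665068 [ 623.53589365 -124.76259932] [[1.0, 0.1], [-0.6, 0.3], [1.1, -0.6], [-0.1, 0.1], [-0.8, -0.1], [0.0, 0.7], [0.1, -0.6], [0.2, -0.2], [0.3, 0.8], [-1.1, -0.5]]
scene -1.5972386635596443 [ 619.79338902 -123.70066564] [[2.5, 0.2], [0.5, -0.2], [0.9, -0.1], [-1.0, -0.7], [-1.7, -0.2], [-0.3, 1.3], [-0.1, -0.9], [-0.0, -0.8], [-0.8, -0.2], [-0.1, 1.6]]
all -1.598291791567028 [ 621.66463092 -124.23163445]
plate in jig [-221.17363347  -45.16220681] 179.96537408719377
plate in jig [-221.41578688  -47.26966066] 179.87537408719376
```

```bash
cat >> h.py <<'E'
def go(jx,jy,z,side):
    """print row to reach jig (mm) pose; side: tool y along jig x, else tool y along -/+ jig y"""
    d=np.load("jig.npz");s=get_state();R=s["tcp_rot"]
    w=np.r_[d["R"]@np.array([jx,jy])+d["t"],z]/1000
    y=np.arctan2(R[1,1],R[0,1]);tgt=float(d["a"])+(0 if side else np.pi/2)
    dy=(tgt-y+np.pi/2)%np.pi-np.pi/2
    # turn: make tool y horizontal-aligned, z straight down
    yt=np.array([np.cos(y+dy),np.sin(y+dy),0]);zt=np.array([0,0,-1.]);Rt=np.c_[np.cross(yt,zt),yt,zt]
    rv=cv2.Rodrigues(R.T@Rt)[0].ravel()
    print("world",w,"row",np.round(np.degrees(rv)/10,3),np.round(R.T@(w-s["position"])/.05,3))
def here():
    d=np.load("jig.npz");s=get_state()
    print("t",s["clock"],"jig",d["R"].T@(s["position"][:2]*1000-d["t"]),"z",s["position"][2]*1000,"F jig",d["R"].T@s["wrist_force"][:2],s["wrist_force"][2],"op",s["opening"])
def look(box=(270,120,450,240),thr=150,views=("top","scene")):
    pass
E
python3 - <<'E'
from h import *
go(-221,-122,100,1);go(0,-150,230,1)
m=camera_model("top");d=np.load("jig.npz")
for n,p in dict(pen1=(338,258),pen2=(403,267),bl=(413,227),bl1=(427,211),pu=(463,215),ham=(370,128)).items(): print(n,d["R"].T@(ray(m,p,.005)[0,:2]*1000-d["t"]))
E
```

```text
world [0.50578648 0.10003886 0.1       ] row [-6.000e-03  1.000e-03  2.242e+00] [ 10.164 -10.765   2.627]
world [ 0.47172133 -0.12010783  0.23      ] row [-6.000e-03  1.000e-03  2.242e+00] [ 7.961 -6.895  0.023]
pen1 [-158.57526095 -205.72970248]
pen2 [ -19.27231284 -217.38995713]
bl [   1.0691391  -130.46101166]
bl1 [ 31.34424038 -93.59512196]
pu [110.03610373 -98.41771829]
ham [-99.31828073  92.82570794]
```

arm_command --pt "0 0 2.24 8 -7 0 0.5" --pt "0 0 2.24 8 -7 0 0.5" --pt "0 0 2.24 8 -7 0 0.5" --pt "0 0 2.24 8 -7 0 0.5" --pt "0 0 2.24 8 -7 0 0.5"

```text
clock: 0.72
position: [0.3695, -0.3063, 0.2312]
tcp_rot: [[1.0, -0.028, 0.0], [-0.028, -1.0, 0.0], [0.0, -0.0, -1.0]]
wrist_force: [0.8, -0.7, 0.4]
opening: 0.5
grip_force: 0.0
```

arm_command --pt "0 0 0 5 -3 0 0.5" --pt "0 0 0 5 -3 0 0.5" --pt "0 0 0 5 -3 0 0.5" --pt "0 0 0 5 -3 0 0.5" --pt "0 0 0 5 -3 0 0.5"

```text
clock: 1.35
position: [0.6248, -0.1631, 0.2307]
tcp_rot: [[1.0, -0.026, -0.0], [-0.026, -1.0, 0.0], [-0.0, -0.0, -1.0]]
wrist_force: [-0.6, -0.2, -0.0]
opening: 0.498
grip_force: 0.0
```

```bash
python3 -c "
from h import *
here();go(-221,-122,60,1)"
```

```text
t 1.35 jig [38.75903491  4.23465198] z 230.7165183607992 F jig [ 0.23436811 -0.59763507] -0.031136280966192455 op 0.49815360022260863
world [0.50578648 0.10003886 0.06      ] row [-0.001  0.003  0.01 ] [-2.514 -5.199  3.416]
```

arm_command --pt "0 0 0 -2.5 -5.2 0 0.5" --pt "0 0 0 -2.5 -5.2 0 0.5" --pt "0 0 0 -2.5 -5.2 0 0.5" --pt "0 0 0 -2.5 -5.2 0 0.5" --pt "0 0 0 -2.5 -5.2 1 0.5"

```text
clock: 1.98
position: [0.5054, 0.1002, 0.1836]
tcp_rot: [[1.0, -0.026, 0.006], [-0.026, -1.0, 0.0], [0.006, -0.001, -1.0]]
wrist_force: [1.2, 0.2, -0.1]
opening: 0.5
grip_force: 0.0
```

```bash
python3 -c "
from h import *
here();go(-221,-122,60,1)"
```

```text
t 1.975 jig [-221.1967106  -122.35262259] z 183.6325028979231 F jig [-0.26317825  1.16743671] -0.10851421271197847 op 0.5001645390030031
world [0.50578648 0.10003886 0.06      ] row [-0.004 -0.036  0.01 ] [-0.009  0.005  2.473]
```

arm_command --pt "0 0 0 0 0 1.2 0.5" --pt "0 0 0 0 0 2.4 0.5" --pt "0 0 0 0 0 3.3 0.5" --pt "0 0 0 0 0 3.5 0.5" --pt "0 0 0 0 0 3.5 0.5"

```text
clock: 2.6
position: [0.5054, 0.098, 0.0071]
tcp_rot: [[1.0, -0.027, -0.0], [-0.027, -1.0, -0.0], [-0.0, 0.0, -1.0]]
wrist_force: [0.0, 0.1, 0.8]
opening: 0.5
grip_force: 0.0
```

Run:
```python
from h import *
here();m=camera_model("scene");im=get_image("scene");save("pics/s1.png",cv2.resize(im[150:290,260:430],(680,560),interpolation=cv2.INTER_CUBIC))
```

```text
t 2.6 jig [-218.93604021 -122.34004228] z 7.071899484050938 F jig [-0.07273443  0.02624614] 0.789427459830817 op 0.4997856645687122
```

View pics/s1.png

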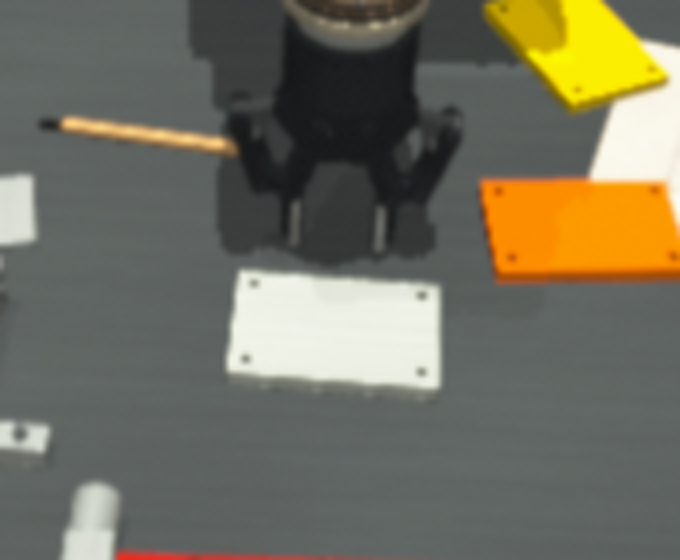

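The plate's near edge is at crop row 272–290, with the fingers at (290,245) and (380,245) just behind it and clear of the pencil at (150,135). I'll lower slightly and push sideways.

arm_command --pt "0 0 0 0 0 0.1 0.5" --pt "0 0 0 0.2 0 0.1 0.5" --pt "0 0 0 0.4 0 0.1 0.5" --pt "0 0 0 0.6 0 0.1 0.5" --pt "0 0 0 0.75 0 0.1 0.5"

```text
clock: 3.28
position: [0.5431, 0.0969, 0.0018]
tcp_rot: [[1.0, -0.027, -0.001], [-0.027, -1.0, -0.0], [-0.001, 0.0, -1.0]]
wrist_force: [-3.0, 0.9, 1.3]
opening: 0.499
grip_force: 1.5
```

arm_command --pt "0 0 0 0.15 0 0 0.5" --pt "0 0 0 0.3 0 0 0.5" --pt "0 0 0 0.45 0 0 0.5" --pt "0 0 0 0.55 0 0 0.5" --pt "0 0 0 0.6 0 0 0.5"

```text
clock: 3.9
position: [0.5729, 0.0961, 0.0017]
tcp_rot: [[1.0, -0.027, -0.0], [-0.027, -1.0, -0.0], [-0.0, 0.0, -1.0]]
wrist_force: [-3.7, -0.8, 2.8]
opening: 0.501
grip_force: 1.5
```

```bash
cat >> h.py <<'E'
def meas(boxes):
    d=np.load("jig.npz");here()
    for n,b in boxes.items():
        im=get_image(n);m=camera_model(n);r,_=plate(m,im,b)
        c=d["R"].T@(np.array(r[0])-d["t"]);print(n,"plate jig",c,"ang",(r[2]-np.degrees(float(d["a"]))+45)%90-45,r[1])
        save(f"pics/m_{n}.png",im)
E
python3 - <<'E'
from h import *
meas({"top":(270,125,375,215),"scene":(300,200,380,275)})
E
```

```text
t 3.9 jig [-218.95610373  -54.81073907] z 1.6680379826879457 F jig [ 0.94127926 -3.72458898] 2.7960306676713897 op 0.5007958712058088
top plate jig [-101.32258622   97.13248175] ang 2.8332216347249073 (0.00039479139377363026, 15.928997993469238)
scene plate jig [-221.65794103   -5.06254973] ang -0.12547735323590814 (120.83551788330078, 84.14334869384766)
```

arm_command --pt "0 0 0 0.05 0 0 0.5" --pt "0 0 0 0.09 0 0 0.5" --pt "0 0 0 0.09 0 0 0.5" --pt "0 0 0 -0.2 0 0 0.5" --pt "0 0 0 -0.3 0 -1 0.5"

```text
clock: 4.62
position: [0.5548, 0.0965, 0.0495]
tcp_rot: [[1.0, -0.027, -0.007], [-0.027, -1.0, -0.0], [-0.007, 0.001, -1.0]]
wrist_force: [0.6, -0.0, 0.9]
opening: 0.499
grip_force: 0.0
```

Run:
```python
from h import *
here();go(-313,0,60,0)
```

```text
t 4.625 jig [-218.76951821  -72.9410121 ] z 49.538732211170974 F jig [0.01519975 0.55185695] 0.8544907674426561 op 0.4991497885959137
world [0.63026963 0.18865006 0.06      ] row [-0.027  0.033 -8.998] [ 1.458 -1.884 -0.22 ]
```

arm_command --pt "0 0 -9 1.45 -1.9 -0.3 0.5" --pt "0 0 -9 1.45 -1.9 -0.3 0.5" --pt "0 0 -9 1.45 -1.9 -0.3 0.5" --pt "0 0 -9 1.45 -1.9 -0.3 0.5" --pt "0 0 -9 1.45 -1.9 -0.3 0.5"

```text
clock: 5.25
position: [0.6319, 0.1897, 0.0665]
tcp_rot: [[0.608, 0.794, -0.0], [0.794, -0.608, -0.0], [-0.0, -0.0, -1.0]]
wrist_force: [0.1, -0.4, 0.4]
opening: 0.5
grip_force: 0.0
```

arm_command --pt "0 0 -4 0 0 0 0.5" --pt "0 0 -4 0 0 0 0.5" --pt "0 0 -4 0 0 0 0.5" --pt "0 0 -4 0 0 0 0.5" --pt "0 0 -4 0 0 0 0.5"

```text
clock: 5.88
position: [0.6321, 0.1895, 0.0666]
tcp_rot: [[-0.037, 0.999, -0.0], [0.999, 0.037, -0.0], [-0.0, -0.0, -1.0]]
wrist_force: [-0.0, -0.3, -0.5]
opening: 0.503
grip_force: 0.0
```

Run:
```python
from h import *
go(-313,0,2,0);print(get_state()["joint_pos"])
meas({"top":(275,125,350,215),"scene":(300,200,380,275)})
```

```text
world [0.63026963 0.18865006 0.002     ] row [-0.001  0.001  0.368] [-0.016 -0.036  1.293]
[ 1.91312375e-01  7.23836737e-01  1.60754621e+00 -1.33474390e-04
  8.10481646e-01  1.54656035e-01]
t 5.875 jig [-313.91928769    1.77873784] z 66.62740040217923 F jig [ 0.26171744 -0.02605471] -0.5454475199744327 op 0.502548736309201
top plate jig [-221.26070855    1.62985564] ang -0.00816778292340814 (121.0344467163086, 81.11795806884766)
scene plate jig [-221.65632046   -0.95933072] ang -0.09330419649762689 (120.81857299804688, 84.87784576416016)
```

arm_command --pt "0 0 0.37 0 0 0.6 0.5" --pt "0 0 0.37 0 -0.03 1.1 0.5" --pt "0 0 0.37 0 -0.03 1.29 0.5" --pt "0 0 0.37 -0.2 -0.03 1.29 0.5" --pt "0 0 0.37 -0.4 -0.03 1.29 0.5"

```text
clock: 6.6
position: [0.6325, 0.1688, 0.0032]
tcp_rot: [[0.027, 1.0, 0.001], [1.0, -0.027, 0.0], [0.0, 0.001, -1.0]]
wrist_force: [0.3, -0.5, -0.3]
opening: 0.499
grip_force: 0.0
```

arm_command --pt "0 0 0 -0.25 0 0 0.5" --pt "0 0 0 -0.5 0 0 0.5" --pt "0 0 0 -0.75 0 0 0.5" --pt "0 0 0 -1.0 0 0 0.5" --pt "0 0 0 -1.25 0 0 0.5"

```text
clock: 7.22
position: [0.6303, 0.1062, 0.0023]
tcp_rot: [[0.027, 1.0, 0.0], [1.0, -0.027, -0.0], [-0.0, 0.0, -1.0]]
wrist_force: [0.0, 3.5, 2.0]
opening: 0.502
grip_force: 1.5
```

arm_command --pt "0 0 0 -0.25 0 0 0.5" --pt "0 0 0 -0.5 0 0 0.5" --pt "0 0 0 -0.75 0 0 0.5" --pt "0 0 0 -0.95 0 0 0.5" --pt "0 0 0 -1.1 0 0 0.5"

```text
clock: 7.85
position: [0.6288, 0.0514, 0.0022]
tcp_rot: [[0.027, 1.0, -0.0], [1.0, -0.027, -0.0], [-0.0, -0.0, -1.0]]
wrist_force: [0.0, 3.8, 2.2]
opening: 0.501
grip_force: 1.4
```

Run:
```python
from h import *
meas({"top":(300,147,398,215),"scene":(264,200,350,257)})
im=get_image("top");save("pics/t2.png",cv2.resize(im[120:220,300:450],(750,500),interpolation=cv2.INTER_CUBIC))
```

```text
t 7.85 jig [-175.75865473    2.26403561] z 2.1772177001590127 F jig [-3.76780287 -0.05685733] 2.236271166751583 op 0.5005842714794541Traceback (most recent call last):
  File "<stdin>", line 2, in <module>
  File "h.py", line 45, in meas
    im=get_image(n);m=camera_model(n);r,_=plate(m,im,b)
                                          ~~~~~^^^^^^^^
  File "h.py", line 23, in plate
    c=max(cv2.findContours(k,cv2.RETR_EXTERNAL,cv2.CHAIN_APPROX_NONE)[0],key=cv2.contourArea).reshape(-1,2)+[x0,y0]
      ~~~^^^^^^^^^^^^^^^^^^^^^^^^^^^^^^^^^^^^^^^^^^^^^^^^^^^^^^^^^^^^^^^^^^^^^^^^^^^^^^^^^^^^
ValueError: max() iterable argument is empty
```

arm_command --pt "0 0 0 -0.12 0 0 0.5" --pt "0 0 0 -0.22 0 0 0.5" --pt "0 0 0 -0.24 0 0 0.5" --pt "0 0 0 0.2 0 0 0.5" --pt "0 0 0 0.3 0 -1 0.5"

```text
clock: 8.52
position: [0.6274, 0.069, 0.0497]
tcp_rot: [[0.026, 1.0, -0.007], [1.0, -0.026, -0.0], [-0.0, -0.007, -1.0]]
wrist_force: [-0.0, 0.3, 0.3]
opening: 0.499
grip_force: 0.0
```

arm_command --pt "0 0 4.5 0 -2 -0.2 0.5" --pt "0 0 4.5 0 -2 -0.2 0.5" --pt "0 0 4.5 0 -2 -0.2 0.5" --pt "0 0 4.5 0 -2 -0.2 0.5" --pt "0 0 4.5 0 -2 -0.2 0.5"

```text
clock: 9.15
position: [0.5293, 0.0708, 0.0623]
tcp_rot: [[0.726, 0.688, 0.0], [0.688, -0.726, -0.0], [0.0, 0.0, -1.0]]
wrist_force: [0.1, -0.3, -0.1]
opening: 0.498
grip_force: 0.0
```

Run:
```python
from h import *
here();go(-100,-80,60,1)
im=get_image("top");save("pics/t2.png",cv2.resize(im[120:220,300:450],(750,500),interpolation=cv2.INTER_CUBIC))
```

```text
t 9.15 jig [-192.37330689  -97.74001056] z 62.345362233791 F jig [0.33333659 0.13897703] -0.0911691817364992 op 0.4983752760351051
world [ 0.54444407 -0.02207007  0.06      ] row [ 1.000e-03 -1.000e-03  4.506e+00] [-1.057  1.556  0.047]
```

View pics/t2.png

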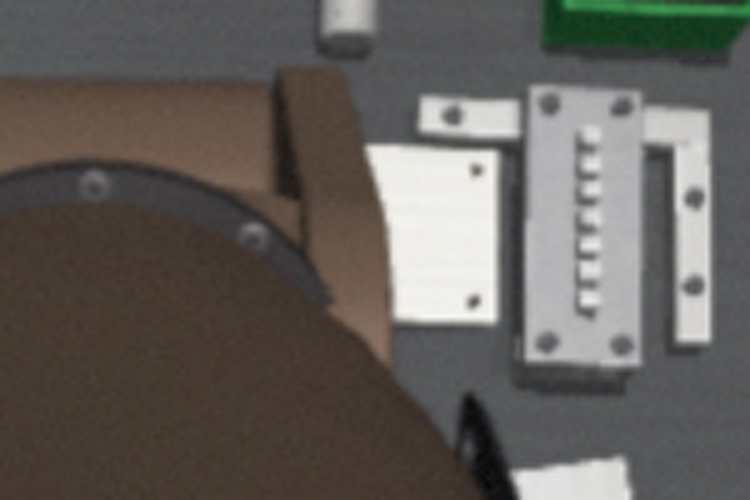

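The view shows the plate's leading edge at crop column 497, just before the bridge (525). Its fence-side edge is at row 148, a few mm from the fence (row 137). Next I'll press it onto the fence.

arm_command --pt "0 0 4.5 -0.8 1.85 0 0.5" --pt "0 0 4.5 -0.8 1.85 0 0.5" --pt "0 0 4.5 -0.8 1.85 0 0.5" --pt "0 0 4.5 -0.8 1.85 0 0.5" --pt "0 0 4.5 -0.8 1.85 0 0.5"

```text
clock: 9.82
position: [0.5639, -0.0246, 0.0621]
tcp_rot: [[1.0, -0.025, -0.0], [-0.025, -1.0, -0.0], [-0.0, 0.0, -1.0]]
wrist_force: [-0.2, 0.2, 0.4]
opening: 0.499
grip_force: 0.0
```

Run:
```python
from h import *
here();go(-80,-75,2,1)
```

```text
t 9.825 jig [-97.98441833 -60.46554332] z 62.134971307456304 F jig [-0.18488316 -0.21464134] 0.391809839372479 op 0.49936231170194284
world [ 0.54889234 -0.04219997  0.002     ] row [0.    0.001 0.017] [-0.292  0.359  1.203]
```

arm_command --pt "0 0 0.02 -0.3 0.35 0.2 0.5" --pt "0 0 0.02 -0.3 0.35 0.9 0.5" --pt "0 0 0.02 -0.3 0.35 1.2 0.5" --pt "0 0 0.02 -0.1 0.35 1.2 0.5" --pt "0 0 0.02 0.1 0.35 1.2 0.5"

```text
clock: 10.45
position: [0.5699, -0.0424, 0.0031]
tcp_rot: [[1.0, -0.029, 0.001], [-0.029, -1.0, -0.0], [0.001, 0.0, -1.0]]
wrist_force: [-0.1, 0.0, 0.6]
opening: 0.499
grip_force: 0.0
```

arm_command --pt "0 0 0 0.06 0 0 0.5" --pt "0 0 0 0.12 0 0 0.5" --pt "0 0 0 0.16 0 0 0.5"

```text
clock: 10.82
position: [0.5761, -0.0427, 0.0025]
tcp_rot: [[1.0, -0.03, -0.001], [-0.03, -1.0, 0.0], [-0.001, -0.0, -1.0]]
wrist_force: [-2.4, -0.1, 2.8]
opening: 0.502
grip_force: 1.5
```

Run:
```python
from h import *
here()
```

```text
t 10.825 jig [-80.27998809 -47.81142534] z 2.507443978626643 F jig [ 0.11786396 -2.41864204] 2.785335833113982 op 0.5017354850908872
```

Sliding friction only so far (2.4 N), so I'll advance in 1 mm steps until the force rises.

arm_command --pt "0 0 0 0.02 0 0 0.5" --pt "0 0 0 0.04 0 0 0.5" --pt "0 0 0 0.04 0 0 0.5"

```text
clock: 11.2
position: [0.5784, -0.0428, 0.0023]
tcp_rot: [[1.0, -0.03, 0.0], [-0.03, -1.0, -0.0], [0.0, 0.0, -1.0]]
wrist_force: [-2.3, 0.4, 1.3]
opening: 0.505
grip_force: 1.2
```

arm_command --pt "0 0 0 0.02 0 0 0.5" --pt "0 0 0 0.02 0 0 0.5"

```text
clock: 11.45
position: [0.5786, -0.0428, 0.0022]
tcp_rot: [[1.0, -0.03, -0.002], [-0.03, -1.0, 0.0], [-0.002, -0.0, -1.0]]
wrist_force: [-6.7, 0.2, 4.4]
opening: 0.503
grip_force: 3.2
```

arm_command --pt "0 0 0 0.02 0 0 0.5" --pt "0 0 0 0.02 0 0 0.5"

```text
clock: 11.7
position: [0.5787, -0.0428, 0.0021]
tcp_rot: [[1.0, -0.03, -0.004], [-0.03, -1.0, 0.0], [-0.004, -0.0, -1.0]]
wrist_force: [-10.4, -0.3, 7.2]
opening: 0.498
grip_force: 5.3
```

The force climbs to 10 N with no further travel, so the plate is flush on the fence. I'll retreat and go behind it.

arm_command --pt "0 0 0 -0.2 0 0 0.5" --pt "0 0 0 -0.4 0 0 0.5" --pt "0 0 0 -0.4 0 -0.8 0.5" --pt "0 0 0 -0.4 0 -1.3 0.5" --pt "0 0 0 -0.4 0 -1.3 0.5"

```text
clock: 12.32
position: [0.561, -0.0424, 0.0689]
tcp_rot: [[1.0, -0.03, 0.004], [-0.03, -1.0, -0.001], [0.004, 0.001, -1.0]]
wrist_force: [0.7, 0.4, 0.0]
opening: 0.5
grip_force: 0.0
```

arm_command --pt "0 0 -5 0 -2.6 0 0.5" --pt "0 0 -5 0 -2.6 0 0.5" --pt "0 0 -5 0 -2.6 0 0.5" --pt "0 0 -5 0 -2.6 0 0.5" --pt "0 0 -5 0 -2.6 0 0.5"

```text
clock: 12.95
position: [0.5638, 0.088, 0.0661]
tcp_rot: [[0.662, 0.75, -0.001], [0.75, -0.662, -0.0], [-0.001, -0.001, -1.0]]
wrist_force: [0.8, 0.1, -0.1]
opening: 0.499
grip_force: 0.0
```

Run:
```python
from h import *
here();go(-195,5,62,0)
```

```text
t 12.95 jig [-210.51108344  -63.69712991] z 66.05948034548517 F jig [-0.08707324  0.76346881] -0.10259758237843915 op 0.4991111653206524
world [0.63202368 0.0705572  0.062     ] row [-6.000e-03  3.000e-03 -3.985e+00] [0.642 1.254 0.08 ]
```

arm_command --pt "0 0 -4 0.64 1.25 0 0.5" --pt "0 0 -4 0.64 1.25 0 0.5" --pt "0 0 -4 0.64 1.25 0 0.5" --pt "0 0 -4 0.64 1.25 0 0.5" --pt "0 0 -4 0.64 1.25 0 0.5"

```text
clock: 13.58
position: [0.6318, 0.0699, 0.0661]
tcp_rot: [[0.031, 1.0, -0.001], [1.0, -0.031, -0.0], [-0.0, -0.001, -1.0]]
wrist_force: [-0.1, 0.4, 0.8]
opening: 0.501
grip_force: 0.0
```

Run:
```python
from h import *
here();go(-195,5,2,0)
```

```text
t 13.575 jig [-194.30958636    4.81357818] z 66.09452466562354 F jig [-0.44750722 -0.06481662] 0.8003797222694824 op 0.5010386227770067
world [0.63202368 0.0705572  0.002     ] row [-0.007  0.001 -0.023] [0.014 0.005 1.282]
```

arm_command --pt "0 0 0 0 0 0.6 0.5" --pt "0 0 0 0 0 1.1 0.5" --pt "0 0 0 0 0 1.28 0.5" --pt "0 0 0 -0.1 0 1.28 0.5" --pt "0 0 0 -0.3 0 1.28 0.5"

```text
clock: 14.2
position: [0.6322, 0.0546, 0.0041]
tcp_rot: [[0.031, 1.0, 0.001], [1.0, -0.031, -0.0], [-0.0, 0.001, -1.0]]
wrist_force: [-1.1, 0.2, -0.7]
opening: 0.503
grip_force: 0.0
```

arm_command --pt "0 0 0 -0.15 0 0 0.5" --pt "0 0 0 -0.3 0 0 0.5" --pt "0 0 0 -0.45 0 0 0.5" --pt "0 0 0 -0.6 0 0 0.5" --pt "0 0 0 -0.7 0 0 0.5"

```text
clock: 14.82
position: [0.6309, 0.0195, 0.0034]
tcp_rot: [[0.031, 1.0, 0.0], [1.0, -0.031, -0.0], [-0.0, 0.0, -1.0]]
wrist_force: [0.6, 3.2, 2.3]
opening: 0.501
grip_force: 1.6
```

Run:
```python
from h import *
here();print(get_state()["ft_torque"])
```

```text
t 14.825 jig [-143.97291406    5.24540039] z 3.3866206529021907 F jig [-3.22240021  0.51488947] 2.272709892575382 op 0.5010278374083701
[ 0.45432215  0.02698004 -0.02321892]
```

arm_command --pt "0 0 0 -0.2 0 0 0.5" --pt "0 0 0 -0.4 0 0 0.5" --pt "0 0 0 -0.6 0 0 0.5" --pt "0 0 0 -0.8 0 0 0.5" --pt "0 0 0 -0.95 0 0 0.5"

```text
clock: 15.45
position: [0.6293, -0.0283, 0.0032]
tcp_rot: [[0.031, 1.0, -0.0], [1.0, -0.031, -0.0], [-0.0, -0.0, -1.0]]
wrist_force: [-0.3, 2.8, 2.1]
opening: 0.5
grip_force: 1.5
```

arm_command --pt "0 0 0 -0.06 0 0 0.5" --pt "0 0 0 -0.1 0 0 0.5" --pt "0 0 0 -0.1 0 0 0.5"

```text
clock: 15.82
position: [0.6291, -0.0327, 0.0031]
tcp_rot: [[0.03, 1.0, -0.0], [1.0, -0.03, -0.0], [-0.0, -0.0, -1.0]]
wrist_force: [0.1, 0.5, 0.1]
opening: 0.503
grip_force: 0.0
```

Run:
```python
from h import *
here();print(get_state()["ft_torque"])
```

```text
t 15.825 jig [-91.74846393   4.92383762] z 3.1377073927812136 F jig [-0.50628826  0.03611962] 0.062049103289902985 op 0.5033957392089744
[ 0.00439828 -0.04800464 -0.01248399]
```

arm_command --pt "0 0 0 -0.03 0 0 0.5" --pt "0 0 0 -0.06 0 0 0.5" --pt "0 0 0 -0.08 0 0 0.5"

```text
clock: 16.2
position: [0.629, -0.0366, 0.0032]
tcp_rot: [[0.03, 1.0, -0.0], [1.0, -0.03, -0.0], [-0.0, -0.0, -1.0]]
wrist_force: [0.2, 1.2, -1.1]
opening: 0.499
grip_force: 0.6
```

arm_command --pt "0 0 0 -0.02 0 0 0.5" --pt "0 0 0 -0.04 0 0 0.5" --pt "0 0 0 -0.04 0 0 0.5"

```text
clock: 16.58
position: [0.6288, -0.0384, 0.0032]
tcp_rot: [[0.03, 1.0, -0.0], [1.0, -0.03, 0.0], [0.0, -0.0, -1.0]]
wrist_force: [0.1, 2.3, -0.7]
opening: 0.497
grip_force: 1.2
```

Run:
```python
from h import *
here();print(get_state()["ft_torque"])
```

```text
t 16.575 jig [-85.95517257   4.80630016] z 3.198168277595264 F jig [-2.3308693   0.03057106] -0.7056074289541865 op 0.4966073311395952
[0.43564195 0.14368934 0.01389457]
```

arm_command --pt "0 0 0 -0.02 0 0 0.5" --pt "0 0 0 -0.02 0 0 0.5"

```text
clock: 16.82
position: [0.6286, -0.0386, 0.0032]
tcp_rot: [[0.03, 1.0, -0.001], [1.0, -0.03, 0.001], [0.001, -0.001, -1.0]]
wrist_force: [-1.4, 9.1, 0.7]
opening: 0.501
grip_force: 4.3
```

arm_command --pt "0 0 0 -0.02 0 0 0.5" --pt "0 0 0 -0.02 0 0 0.5"

```text
clock: 17.08
position: [0.6285, -0.0388, 0.0032]
tcp_rot: [[0.03, 1.0, -0.001], [1.0, -0.03, 0.002], [0.002, -0.001, -1.0]]
wrist_force: [-0.9, 14.7, 0.6]
opening: 0.504
grip_force: 7.4
```

arm_command --pt "0 0 0 -0.02 0 0 0.5" --pt "0 0 0 -0.02 0 0 0.5"

```text
clock: 17.32
position: [0.6284, -0.0389, 0.0032]
tcp_rot: [[0.03, 1.0, -0.001], [1.0, -0.03, 0.002], [0.002, -0.001, -1.0]]
wrist_force: [-0.1, 20.5, 1.4]
opening: 0.498
grip_force: 10.6
```

The plate is hard against the stop at the expected position. I'll take the hand back and check.

arm_command --pt "0 0 0 0.2 0 0 0.5" --pt "0 0 0 0.5 0 0 0.5" --pt "0 0 0 0.6 0 -1 0.5" --pt "0 0 0 0.6 0 -2 0.5" --pt "0 0 0 0.6 0 -3 0.5"

```text
clock: 17.95
position: [0.6298, -0.0111, 0.1549]
tcp_rot: [[0.03, 1.0, 0.0], [1.0, -0.03, -0.0], [-0.0, 0.0, -1.0]]
wrist_force: [0.1, 0.2, 1.2]
opening: 0.498
grip_force: 0.0
```

arm_command --pt "0 0 0 1 0 0 0.5" --pt "0 0 0 2 0 0 0.5" --pt "0 0 0 3 0 0 0.5" --pt "0 0 0 4 0 0 0.5" --pt "0 0 0 4 0 0 0.5"

```text
clock: 18.58
position: [0.6354, 0.192, 0.1532]
tcp_rot: [[0.027, 1.0, 0.0], [1.0, -0.027, 0.0], [0.0, 0.0, -1.0]]
wrist_force: [1.0, -0.3, -0.7]
opening: 0.501
grip_force: 0.0
```

Run:
```python
from h import *
here()
a=get_image("top");b=get_image("scene")
A=cv2.resize(a[120:220,350:450],(400,600),interpolation=cv2.INTER_CUBIC)
A=cv2.resize(a[120:220,360:450],(400,444),interpolation=cv2.INTER_CUBIC);B=cv2.resize(b[190:280,205:286],(400,444),interpolation=cv2.INTER_CUBIC)
save("pics/end.png",np.hstack([A,B]))
d=np.load("jig.npz")
# exposed plate part: min-area rect -> angle, rear edge and near side, per view
for n,im,box,t in(("top",a,(370,147,405,200),(623.5,-124.8)),("scene",b,(248,205,280,254),(619.8,-123.7))):
    r,bx=plate(camera_model(n),im,box);print(n,r[1],np.round((bx-np.array(t))@d["R"],1).tolist())
```

```text
t 18.575 jig [-316.44114601    5.05606704] z 153.18305769849516 F jig [0.25526859 1.0426377 ] -0.7313012000839594 op 0.5013101430588226
top (51.02565002441406, 82.60224914550781) [[-23.9, -36.2], [-25.1, 46.4], [-76.1, 45.7], [-75.0, -36.9]]
scene (52.56256866455078, 75.52375030517578) [[-23.3, -37.6], [-23.4, 38.0], [-75.9, 38.0], [-75.9, -37.6]]
```

View pics/end.png

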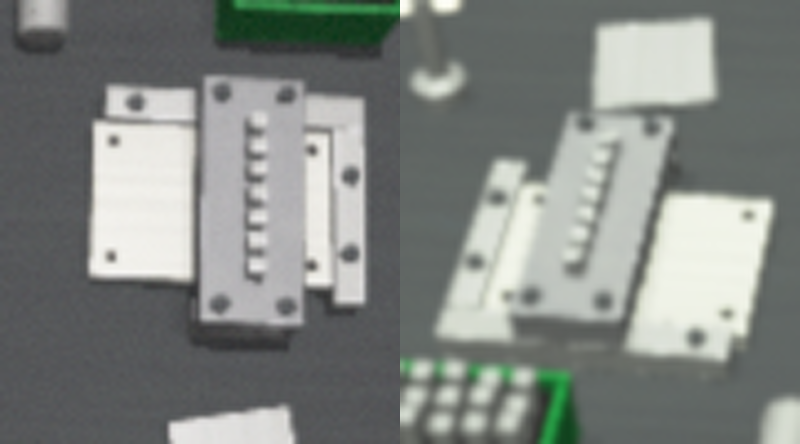

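Both views show the plate under the bridge, touching the stop. Its side lies along the fence and its rear edge is at jig x ≈ −75 mm. The near side is at y ≈ −37 mm, and it is square within about 0.01 rad. I'm handing it in.

```bash
python3 -c "
from workcell import *
print(sign_off())"
```

```text
the job is handed in; nothing more can be done
None
```

I pushed the plate home under the bridge, against the end stop and along the fence, took the hand clear and handed the job in at about 18.6 s; my last measurement put it within tolerance, but sign-off returned no verdict.

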